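# Set the guarded trim knob

## Robot

A 7-joint arm with a two-finger parallel gripper is mounted at the origin on a cart in front of the work surface, level with it; the furniture and walls round the work are solid. World frame = base frame: x ahead of the robot, y to its left, z up, the work surface at z = 0. Lengths are in mm, angles in degrees, forces in N, time in s.
With the tool pointing down it reaches from about 425 to 925 mm from the base axis. Payload 6.8 kg.
Tool frame: the origin (TCP) lies midway between the tips of the shut fingers; the grasp point (between the pads) lies 19 mm behind it; z points along the fingers, y is the direction in which the jaws open and shut (so a half turn about z gives the same grasp; the last joint's range is limited). The gripper opens to 85 mm and grips with 20 to 120 N. Pads are 22 mm wide; open, the fingers measure 114 mm over their backs; the gripper's body (76 mm by 85 mm) begins 54 mm behind the grasp point. The pads swing forward as they close: fully open they stand 13 mm farther back than shut.
Start: joints at [63.192, 27.33, 1.283, 89.118, -0.659, 63.558, -4.761], TCP at [237.669, -631.792, 231.308] pointing down, gripper open.
Joint ranges: [-169.35, 169.35], [-19.33, 120.38], [-80.79, 83.38], [13.8, 139.57], [-78.32, 258.32], [9.67, 109.79], [-169.56, 169.56]. Speed limits (degrees/s): [136.94, 136.94, 180, 180, 180, 180, 180].

## Interface

Orientations are given as a 3x3 rotation matrix whose columns are the frame's x, y, z axes.
In Python, from plant import bot, grab_frame, get_calibration, recognise, silhouettes, pinpoint gives the robot as it stands. The module is installed in compiled form; this text tells all that it offers.
- The arm moves only by the tool step_arm, never from a script. Its argument "commands" is a list of rows, each a list of 5 numbers: the opening, from -1 (shut) to 1 (fully open), then the shift along the tool's x, y, z in mm, then the turn about the tool's z in rad. In form: [[claw, x, y, z, twist], ...]. A call has 1 to 12 rows; each row shifts and turns the pose as measured when the row begins, along the tool's axes as they then stand; what a row does not reach is not made up. A row lasts 1/12 s, in which the tool goes at most 41.7 mm and 7.16 degrees, less where a joint would pass 70% of its speed; a pose out of reach is approached as far as the arm can. A call with a gripper value outside its range is refused whole. The fingers move at their own pace and stop on an object; "force" is the grip in N (left out, the last holds). Time passes only in rows, so rows that do not move let the fingers close. It gives the time, the measured TCP pose, the force and the opening at its end, in the units of the state.
- bot.get_obs(): the state, without advancing time (a new reading comes with each control period).
- grab_frame(name): name is "side" or "top"; returns the picture (400x640x3 uint8, red, green, blue); there is no depth.
- get_calibration(name): a dict with "K" (3x3 intrinsics, pixels), "camera_from_world" (4x4, takes a point from world to camera coordinates). Camera axes: x right, y up, looking along -z (the intrinsics and any distortion apply to the point x, -y, -z); pixel columns grow to the right and rows downward; lengths in mm; the calibration is good to about 2 mm. A picture is of the moment at which its call begins. get_calibration takes no time and is no camera call.
- bot.job_done(): hands the job in, once; it reports no verdict.
Trained networks look in the newest picture that a camera, given by its name, has taken for a name from the list of things; names that differ only in an ending like _2 or _b are one class to them, and where a whole thing is asked for, a point or a joint stands for the part that bears it (a point fixed in the world has none). Each returns a list of dicts, best first, with "conf" (0 to 1); they miss things now and then, are a little off and sometimes report something else, mostly with a low value. They report only what shows in the picture. A call takes as long as a camera call.
- recognise(name, camera): "position" ([column, row] in pixels, amid what is visible of it).
- silhouettes(name, camera): "mask" (400x640 bool, what is visible of it) and "position" ([column, row] in pixels, amid what is visible of it).
- pinpoint(name, camera): "position" ([column, row] in pixels: a listed point, or the origin of a listed thing).
The state is a dict: "time": time; "qpos": joint angles; "qvel": joint speeds; "effort": joint torques, N m; "tcp_pos": TCP position; "eef_rot": TCP orientation; "ft_force": force on the tool from outside, world axes, zero at the start; "ft_torque": the same for the moment, N m; "opening": finger opening in mm.
Only numpy, scipy, OpenCV 4.12 (cv2) and the standard library are available. Lean on these libraries where they do the work, as an engineer would, in place of code of your own. Each camera call takes 0.05 s, during which the arm holds its last target.

## Task

Two control boxes stand on the bench; one has a hinged metal flip cover over its trim knob. Swing that cover right over until it leans back on its stay posts and stays open by itself, then turn the knob beneath it clockwise until its white pointer points at the small raised rib on the box. Leave the knob of the other, uncovered box as it is.

Things in the scene. Friction and masses are not known exactly. Their poses are not given: they have to be found in the camera images.
- guarded_box: Grey control box with the flip cover, fixed to the bench. Origin: on the bench right below the trim knob's axis; x runs from its front (tab) to its back (hinge), y left, z up. 198 x 110 mm (x -68 to +130), flat deck 30 mm above the bench. On the deck: hinge block 90 mm wide, 56 mm high at x +63 to +77; two stay posts 80 mm high at x +113. The boxes may stand either way round, left or right.
- guard_hinge (a point): Middle of the cover's hinge line, which runs along the box's y, 68 mm behind the knob's axis and 64 mm above the bench.
- guard_cover (a joint): Angle of the flip cover (steel sheet, 115 mm from hinge to front edge, 90 mm wide, about 80 g), rad: 0 closed, level over the knob; 1.57 upright; 2.7 fully open, leaning back on the posts. It swings freely: short of upright it falls shut, from about 1.8 on it falls open on to the posts by itself.
- cover_tab (a point): Grip point of the dark tab in the middle of the cover's front edge, 134 mm from the hinge line. The tab spans 115 to 147 mm from the hinge, is 14 mm wide along the box's y (pinch it there) and 8 mm thick. Closed, the point is 66 mm in front of the knob's axis, 64 mm above the bench; it moves up and back on a 134 mm circle about the hinge.
- trim_knob (a joint): Angle of the black knob under the cover, rad, anticlockwise from above positive; 0 = white pointer to the box's front (-x), -0.5 = at the rib. Starts at 0.3 to 0.8, end stops at +-1.2, light friction, stays where left. Skirt 40 mm wide, its top 37 mm above the bench; on it a straight grip bar 40 mm long along the pointer, 11 mm thick (pinch it there), its top 56 mm above the bench.
- mark_rib (a point): The small raised dark steel rib on the guarded box's deck (16 x 5 x 4 mm) that the pointer must point at: 34 mm from the knob's axis, in front of it and to its left, 0.5 rad clockwise from the box's -x. The point is its middle, on top.
- open_pointer (a point): Top of the pointer end of the knob on the other box, which has the same knob and rib but no cover: 20 mm from that knob's axis, 56 mm above the bench. Not to be turned.

How it is judged (in metres and radians):
On the way, in this order (a step that is already met when the one before it is completed fails the run):
1. the cover is swung over on to its stay posts (joint above 2.3 rad) (value of joint guard_cover above 2.3 rad), for 0.2 s.
2. the trim knob points at the rib (within 0.2 rad) with the cover still open (value of joint trim_knob between -0.7 and -0.3 rad and value of joint guard_cover above 2.3 rad), for 0.2 s.
At the end, for the whole second after the job is handed in: The cover leans open on its posts (above 2.3 rad), the trim knob points at the rib within 0.2 rad (joint -0.7 to -0.3) and is still (all of step 2 and velocity of joint trim_knob between -0.05 and 0.05 rad/s); the robot touches nothing.
It fails at once if the knob of the uncovered box is turned (its pointer end moves more than 8 mm) (distance of open_pointer from where it was at the start of the episode above 0.008 m).
It also fails if it takes over 51 s, if anything falls off the work surface, if the arm or the gripper's body presses on something with over 40 N, if the wrist force passes 120 N, or if a joint passes its speed limit or range.

## Working session

There is one attempt and no reset: what is moved stays moved. The work goes in short steps, Python scripts to look and compute and a tool call to move; the robot and the scene stay as the last step left them, time stands still between calls to the robot, and variables do not carry over. Pictures are saved under pics/ and viewed, and the job is handed in when it is done.

Besides the shell and the picture viewer there is one more tool, called after "Request:" in YAML: its name, and indented under it one key for each argument. step_arm: Moves the arm, as the interface text tells. Its arguments: {"type":"object","properties":{"commands":{"type":"array"},"force":{"type":"number"}},"required":["commands"]}

```bash
mkdir -p pics; python3 - <<'E'
from plant import bot, grab_frame, get_calibration, recognise, silhouettes, pinpoint
import cv2,numpy as np
for c in("side","top"):
    im=grab_frame(c); cv2.imwrite(f"pics/{c}0.png",im[:,:,::-1])
    k=get_calibration(c); print(c,{a:(np.round(b,3).tolist() if hasattr(b,'shape') else b) for a,b in k.items()})
    for n in("guarded_box","guard_hinge","cover_tab","mark_rib","trim_knob","open_pointer"):
        r=pinpoint(n,c) if n!="trim_knob" else recognise(n,c)
        print(n,[(np.round(d["position"],1).tolist(),round(float(d["conf"]),2)) for d in r][:4])
o=bot.get_obs();print(o["time"],np.round(o["tcp_pos"],1),np.round(o["eef_rot"],3).tolist(),o["opening"])
E
```

```text
side {'K': [[490.253, 0.0, 315.689], [0.0, 490.253, 193.717], [0.0, 0.0, 1.0]], 'camera_from_world': [[-0.739, -0.674, -0.008, 442.399], [0.446, -0.498, 0.744, -267.788], [-0.505, 0.546, 0.668, -720.51], [0.0, 0.0, 0.0, 1.0]]}
guarded_box [([268.1, 263.5], 0.56), ([286.7, 258.2], 0.49)]
guard_hinge [([244.3, 215.6], 0.78)]
cover_tab [([291.2, 258.2], 0.76)]
mark_rib [([272.9, 263.8], 0.85)]
trim_knob []
open_pointer [([367.8, 182.3], 0.65)]
top {'K': [[407.669, 0.0, 315.081], [0.0, 407.669, 199.794], [0.0, 0.0, 1.0]], 'camera_from_world': [[-0.006, -1.0, 0.005, 77.206], [0.977, -0.005, 0.214, -536.24], [-0.214, 0.006, 0.977, -811.993], [0.0, 0.0, 0.0, 1.0]]}
guarded_box [([265.1, 206.0], 0.91), ([377.1, 216.5], 0.24), ([265.1, 168.6], 0.2)]
guard_hinge [([265.5, 165.2], 0.69)]
cover_tab [([257.7, 232.4], 0.97)]
mark_rib [([253.4, 214.5], 0.77)]
trim_knob [([258.2, 196.9], 0.37)]
open_pointer [([375.2, 216.7], 0.6)]
0.7 [ 237.7 -631.8  231.3] [[0.936, 0.352, 0.0], [0.352, -0.936, -0.0], [0.0, 0.0, -1.0]] 85.31244601223541
```

View pics/side0.png

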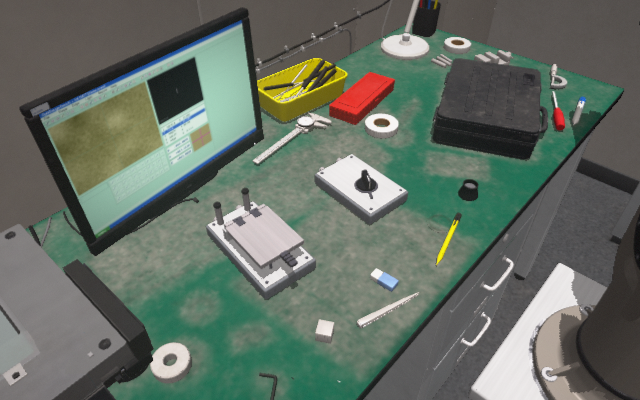

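View pics/top0.png

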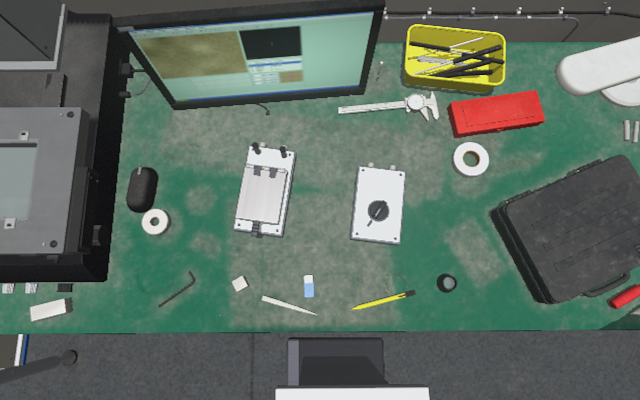

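```bash
cat > h.py <<'E'
import numpy as np
from plant import get_calibration
def ray(c,uv):
    k=get_calibration(c);K=np.array(k["K"]);T=np.array(k["camera_from_world"])
    d=np.linalg.inv(K)@[uv[0],uv[1],1]; d=np.array([d[0],-d[1],-d[2]])
    R=T[:3,:3]; return -R.T@T[:3,3], R.T@d
def atz(c,uv,z):
    o,d=ray(c,uv); return o+d*(z-o[2])/d[2]
def proj(c,p):
    k=get_calibration(c);K=np.array(k["K"]);T=np.array(k["camera_from_world"])
    q=T[:3,:3]@np.asarray(p,float)+T[:3,3]; q=K@[q[0],-q[1],-q[2]]; return q[:2]/q[2]
def tri(a,b):
    o1,d1=ray("side",a);o2,d2=ray("top",b)
    s=np.linalg.lstsq(np.c_[d1,-d2],o2-o1,rcond=None)[0]
    p,q=o1+s[0]*d1,o2+s[1]*d2
    return (p+q)/2,np.linalg.norm(p-q)
E
python3 - <<'E'
from h import *
np.set_printoptions(precision=1,suppress=True)
for n,a,b,z in(("hinge",(244.3,215.6),(265.5,165.2),64),("tab",(291.2,258.2),(257.7,232.4),64),("open",(367.8,182.3),(375.2,216.7),56),("rib",(272.9,263.8),(253.4,214.5),34),("box",(268.1,263.5),(265.1,206),0)):
    print(n,atz("side",a,z),atz("top",b,z),*tri(a,b))
E
```

```text
hinge [607.5 181.   64. ] [612.2 180.6  64. ] [611.6 180.   61.2] 3.402023773397361
tab [474.  196.1  64. ] [466.5 194.   64. ] [469.2 195.8  66.2] 7.223271229453854
open [503.6 -48.5  56. ] [499.7 -53.1  56. ] [502.6 -52.   53.8] 5.7215144229913335
rib [507.5 208.5  34. ] [509.8 208.3  34. ] [509.4 208.   32.4] 1.8022177116914246
box [536.7 195.5   0. ] [535.5 187.3   0. ] [539.5 190.   -8.2] 5.555554960670725
```

The side view shows the guarded box with its cover closed: tab near (291,258), posts near (217,213) and (246,198). The uncovered box is at (362,185). In the top view the tab is at (257,230) and the hinge at (265,168). Next I'll fit the box pose and check it with an overlay.

```bash
cat >> h.py <<'E'
from scipy.optimize import least_squares
def W(p,x):
    c,s=np.cos(p[2]),np.sin(p[2]); return np.array([p[0]+c*x[0]-s*x[1],p[1]+s*x[0]+c*x[1],x[2]])
E
python3 - <<'E'
from h import *
import cv2
np.set_printoptions(precision=1,suppress=True)
M=[("side",(244.3,215.6),(68,0,64)),("top",(265.5,165.2),(68,0,64)),("side",(291.2,258.2),(-66,0,64)),("top",(257.7,232.4),(-66,0,64)),
("side",(272.9,263.8),(-29.8,16.3,34)),("top",(253.4,214.5),(-29.8,16.3,34)),("top",(265.1,206),(0,0,0)),("side",(268.1,263.5),(0,0,0))]
f=lambda p:np.concatenate([proj(c,W(p,x))-np.array(uv) for c,uv,x in M])
r=least_squares(f,[537,190,-.11],x_scale=[1,1,.01],loss="soft_l1");p=r.x
print(p[:2],np.round(p[2],4));print(f(p).reshape(-1,2))
c=[(-68,55,30),(130,55,30),(130,-55,30),(-68,-55,30)]
cov=[(68,45,64),(-47,45,64),(-47,-45,64),(68,-45,64)]
tab=[(-79,7,64),(-47,7,64),(-47,-7,64),(-79,-7,64)]
for n,(x0,y0,w,h) in dict(side=(190,170,150,135),top=(220,130,90,125)).items():
    im=cv2.imread(f"pics/{n}0.png");s=5 if n=="side" else 4.7
    s=min(800/w,600/h)
    im=cv2.resize(im[y0:y0+h,x0:x0+w],None,fx=s,fy=s,interpolation=cv2.INTER_CUBIC)
    for poly,col in((c,(0,0,255)),(cov,(255,0,0)),(tab,(0,255,255))):
        pts=np.array([(proj(n,W(p,x))+.5-[x0,y0])*s for x in poly]).astype(int)
        cv2.polylines(im,[pts],True,col,1)
    cv2.imwrite(f"pics/{n}1.png",im)
E
```

```text
[537.9 188.9] -0.1019
[[ 0.3  0.8]
 [-0.7  3. ]
 [ 1.   0.4]
 [-0.7 -2.7]
 [-0.8 -0.9]
 [ 0.1 -0. ]
 [-0.7 -1. ]
 [ 2.2 -2.4]]
```

View pics/side1.png

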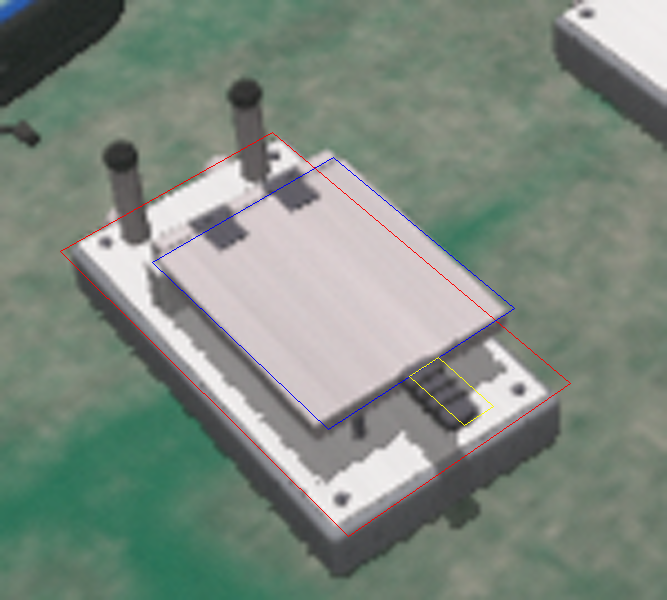

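View pics/top1.png

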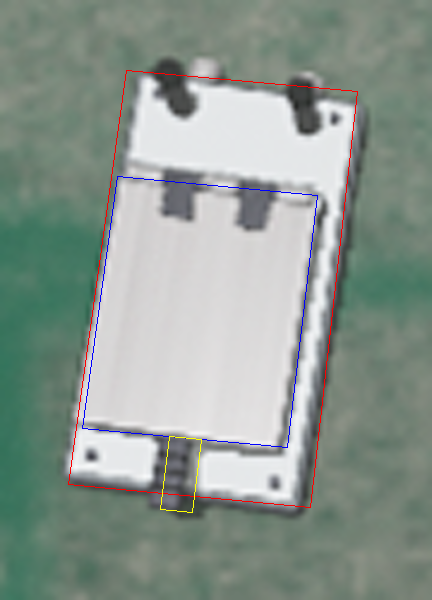

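```bash
python3 - <<'E'
from h import *
np.set_printoptions(precision=1,suppress=True)
s,o=600/135,np.array([190,170]);t,q=4.8,np.array([220,130])
S=lambda u,v:np.array([u,v])/s+o-.5
T=lambda u,v:np.array([u,v])/t+q-.5
M=[("side",S(70,250),(130,55,30)),("side",S(343,543),(-68,55,30)),("side",S(558,398),(-68,-55,30)),
("side",S(316,425),(-47,45,64)),("side",S(513,312),(-47,-45,64)),("side",S(335,153),(68,-45,64)),("side",S(150,248),(68,45,64)),
("side",S(450,395),(-66,0,64)),("top",T(181,475),(-66,0,64)),
("top",T(133,75),(130,55,30)),("top",T(70,487),(-68,55,30)),("top",T(305,510),(-68,-55,30)),("top",T(358,97),(130,-55,30)),
("top",T(83,428),(-47,45,64)),("top",T(291,445),(-47,-45,64)),("top",T(320,193),(68,-45,64)),("top",T(118,177),(68,45,64))]
for sel in("side","top","sidetop"):
    m=[a for a in M if a[0] in sel]
    f=lambda p:np.concatenate([proj(c,W(p,x))-np.array(uv) for c,uv,x in m])
    p=least_squares(f,[537,190,-.11],x_scale=[1,1,.01],loss="soft_l1").x
    print(sel,p[:2],np.round(p[2],4));print(f(p).reshape(-1,2).tolist() if 0 else f(p).reshape(-1,2).T)
    print("tab",W(p,(-66,0,64)))
E
```

```text
side [539.  189.4] -0.1367
[[-1.3 -1.2  1.8  0.7 -0.5  0.6  0.5 -0.4]
 [-1.5 -1.7 -2.1  0.8 -0.1  0.7  1.9  0.7]]
tab [473.6 198.4  64. ]
top [537.6 188.4] -0.1063
[[-0.1 -0.9 -0.2  1.3  0.4  0.2 -0.5 -0.2  0.4]
 [ 1.3 -0.9 -0.6 -0.3 -0.8  0.   0.8  0.7 -0.1]]
tab [472.  195.4  64. ]
sidetop [538.4 189.2] -0.1201
[[-1.7 -0.   2.3  1.8 -0.1  0.1  0.5  0.5 -0.9 -0.4 -1.   0.5  0.8 -0.5
  -1.2 -0.2  0.5]
 [-0.6 -1.6 -2.6  1.  -0.4  0.8  2.5  0.5  0.9 -1.5 -1.3 -0.3 -0.8 -0.7
   0.6  0.6 -0.7]]
tab [472.9 197.1  64. ]
```

```bash
cat > plan.py <<'E'
import numpy as np
from plant import bot
# tool-down: yaw a = world angle of tool y; tool x = y turned +90deg (x = y cross z, z down)
def cur():
    o=bot.get_obs();R=np.array(o["eef_rot"]);return np.array(o["tcp_pos"]),np.arctan2(R[1,1],R[0,1]),o
def plan(way,claw,p=None,a=None,step=39,rot=.122):
    """way: list of (xyz, yaw) ; rows in tool axes"""
    if p is None:p,a,_=cur()
    out=[]
    for q,b in way:
        q=np.array(q,float);n=int(max(np.ceil(np.linalg.norm(q-p)/step),np.ceil(abs(b-a)/rot),1))
        d=(q-p)/n;da=(b-a)/n
        for i in range(n):
            y=np.array([np.cos(a),np.sin(a)]);x=np.array([-y[1],y[0]])
            out.append([claw,round(float(d[:2]@x)),round(float(d[:2]@y)),round(float(-d[2])),round(-da,3)]);a+=da
        p=q
    return out
E
python3 - <<'E'
from plan import *
p,a,o=cur();print(p,a,np.array(o["eef_rot"])[:,0])
r=plan([((440,-300,231),a+1.1),((472,150,190),1.456)],0)
print(len(r));print(r)
E
```

```text
[ 237.68949612 -631.79871159  231.33031437] -1.211025924889013 [9.35977678e-01 3.52059347e-01 4.53444610e-05]
23
[[0, 31, -24, 0, np.float64(-0.11)], [0, 33, -20, 0, np.float64(-0.11)], [0, 35, -17, 0, np.float64(-0.11)], [0, 37, -13, 0, np.float64(-0.11)], [0, 38, -9, 0, np.float64(-0.11)], [0, 39, -4, 0, np.float64(-0.11)], [0, 39, 0, 0, np.float64(-0.11)], [0, 39, 4, 0, np.float64(-0.11)], [0, 38, 8, 0, np.float64(-0.11)], [0, 37, 12, 0, np.float64(-0.11)], [0, 35, -1, 3, np.float64(-0.121)], [0, 35, 3, 3, np.float64(-0.121)], [0, 34, 7, 3, np.float64(-0.121)], [0, 33, 11, 3, np.float64(-0.121)], [0, 31, 15, 3, np.float64(-0.121)], [0, 29, 19, 3, np.float64(-0.121)], [0, 27, 22, 3, np.float64(-0.121)], [0, 24, 25, 3, np.float64(-0.121)], [0, 21, 28, 3, np.float64(-0.121)], [0, 17, 30, 3, np.float64(-0.121)], [0, 14, 32, 3, np.float64(-0.121)], [0, 10, 33, 3, np.float64(-0.121)], [0, 6, 34, 3, np.float64(-0.121)]]
```

Request:
step_arm:
  commands:
    - [0,31,-24,0,-0.11]
    - [0,33,-20,0,-0.11]
    - [0,35,-17,0,-0.11]
    - [0,37,-13,0,-0.11]
    - [0,38,-9,0,-0.11]
    - [0,39,-4,0,-0.11]
    - [0,39,0,0,-0.11]
    - [0,39,4,0,-0.11]
    - [0,38,8,0,-0.11]
    - [0,37,12,0,-0.11]

```text
time: 1.53
tcp_pos: [435.2, -292.5, 229.8]
eef_rot: [[0.081, 0.997, -0.002], [0.997, -0.081, -0.011], [-0.011, -0.001, -1.0]]
ft_force: [0.8, -0.4, 0.3]
opening: 42.6
```

```bash
python3 - <<'E'
from plan import *
p,a,o=cur();print(p,a,np.round(o["qpos"],0),o["opening"],o["time"],o["ft_force"])
r=plan([((472,150,190),1.456)],0)
print(len(r));print([[float(v) for v in x] for x in r])
E
```

```text
[ 435.24265819 -292.46407413  229.83184407] -0.08126064440688655 [ 44.  14. -20. 109.   7.  58.  16.] 42.63278071442495 1.5333 [ 0.79968896 -0.35371971  0.26473449]
13
[[0.0, 34.0, 0.0, 3.0, -0.118], [0.0, 34.0, 4.0, 3.0, -0.118], [0.0, 33.0, 8.0, 3.0, -0.118], [0.0, 32.0, 12.0, 3.0, -0.118], [0.0, 30.0, 16.0, 3.0, -0.118], [0.0, 28.0, 19.0, 3.0, -0.118], [0.0, 26.0, 22.0, 3.0, -0.118], [0.0, 23.0, 25.0, 3.0, -0.118], [0.0, 20.0, 28.0, 3.0, -0.118], [0.0, 17.0, 30.0, 3.0, -0.118], [0.0, 13.0, 32.0, 3.0, -0.118], [0.0, 9.0, 33.0, 3.0, -0.118], [0.0, 5.0, 34.0, 3.0, -0.118]]
```

Request:
step_arm:
  commands:
    - [0,34,0,3,-0.118]
    - [0,34,4,3,-0.118]
    - [0,33,8,3,-0.118]
    - [0,32,12,3,-0.118]
    - [0,30,16,3,-0.118]
    - [0,28,19,3,-0.118]
    - [0,26,22,3,-0.118]
    - [0,23,25,3,-0.118]
    - [0,20,28,3,-0.118]
    - [0,17,30,3,-0.118]
    - [0,13,32,3,-0.118]
    - [0,9,33,3,-0.118]

```text
time: 2.53
tcp_pos: [460.7, 136.5, 192.4]
eef_rot: [[-0.986, 0.163, 0.014], [0.163, 0.987, -0.016], [-0.016, -0.013, -1.0]]
ft_force: [0.6, -0.6, 1.0]
opening: 42.6
```

```bash
python3 - <<'E'
from plan import *
p,a,o=cur();print(p,a,np.round(o["qpos"],0),o["opening"],o["time"],o["ft_force"])
r=plan([((472,196.5,110),1.456)],0,step=30)
print(len(r));print([[float(v) for v in x] for x in r])
E
```

```text
[460.73007764 136.45798601 192.43874129] 1.4068590788278466 [ 16.  17. -47. 115.  17.  54.  40.] 42.613253133187406 2.5333 [ 0.62999453 -0.63528961  1.04523119]
4
[[0.0, 0.0, 15.0, 21.0, -0.012], [0.0, -1.0, 15.0, 21.0, -0.012], [0.0, -1.0, 15.0, 21.0, -0.012], [0.0, -1.0, 15.0, 21.0, -0.012]]
```

Request:
step_arm:
  commands:
    - [0,-1,15,21,-0.015]
    - [0,-3,15,21,-0.015]
    - [0,-3,15,21,-0.015]
    - [0,-3,15,20,-0.012]
    - [0,0,0,0,0]

```text
time: 2.95
tcp_pos: [481.8, 207.0, 108.5]
eef_rot: [[-0.996, 0.087, 0.022], [0.086, 0.996, -0.008], [-0.022, -0.006, -1.0]]
ft_force: [-0.5, 0.9, 0.4]
opening: 42.7
```

```bash
python3 - <<'E'
from plan import *
from plant import grab_frame
import cv2
for c in("side","top"):
    im=grab_frame(c)[:,:,::-1]
    x0,y0,w,h=(190,130,200,175) if c=="side" else (200,110,140,140)
    cv2.imwrite(f"pics/{c}2.png",cv2.resize(im[y0:y0+h,x0:x0+w],None,fx=3.4,fy=3.4,interpolation=cv2.INTER_CUBIC))
p,a,o=cur();print(p,a,np.round(o["qpos"],0),o["opening"],o["time"],o["ft_force"])
r=plan([((472,196.5,51),1.456)],0,step=20)
print(len(r));print([[float(v) for v in x] for x in r])
E
```

```text
[482.43421252 204.83393593 110.89766987] 1.481507032967271 [  4.  28. -44. 114.  28.  47.  30.] 42.64584232273557 3.05 [-0.18542808 -0.09453477  0.14393556]
4
[[0.0, 2.0, -2.0, 15.0, 0.006], [0.0, 2.0, -2.0, 15.0, 0.006], [0.0, 2.0, -2.0, 15.0, 0.006], [0.0, 2.0, -2.0, 15.0, 0.006]]
```

View pics/side2.png

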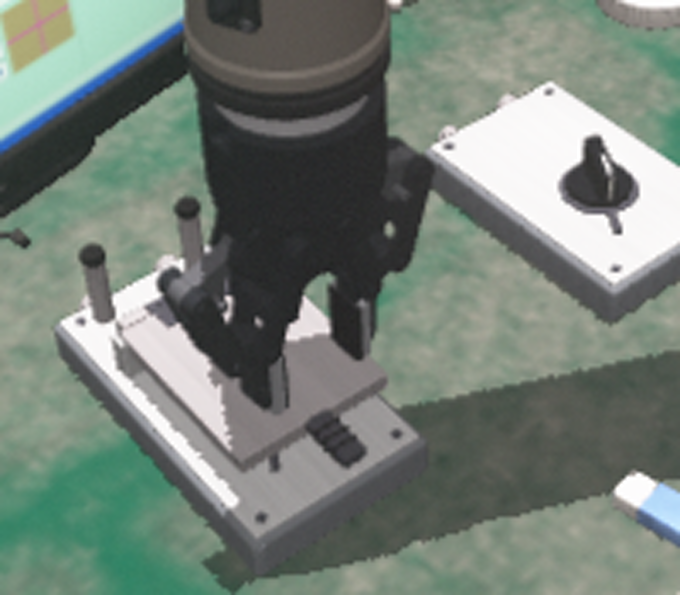

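View pics/top2.png

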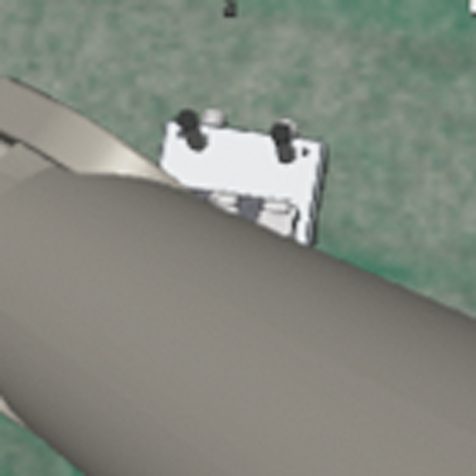

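The side view shows the open fingers above the cover's front half, with the tab in front of them near crop (335,437). I'll shift to the tab first, then go down.

Request:
step_arm:
  commands:
    - [0,10,-8,10,0.025]
    - [0,0,0,12,0]
    - [0,0,0,8,0]
    - [0,0,0,0,0]

```text
time: 3.38
tcp_pos: [475.6, 194.6, 83.4]
eef_rot: [[-0.992, 0.12, 0.031], [0.119, 0.993, -0.01], [-0.032, -0.007, -0.999]]
ft_force: [0.0, -0.9, -0.4]
opening: 42.8
```

```bash
python3 - <<'E'
from plan import *
p,a,o=cur();print(p,a,np.round(o["qpos"],0),o["opening"],o["time"],o["ft_force"])
r=plan([((472,196.5,51),1.456)],0,step=20)
print(len(r));print([[float(v) for v in x] for x in r])
E
```

```text
[475.60046563 194.55238319  83.4457368 ] 1.4509390643410527 [  3.  29. -42. 117.  30.  43.  26.] 42.81409602528537 3.3833 [ 0.04524436 -0.89013385 -0.43023842]
2
[[0.0, 2.0, 1.0, 16.0, -0.003], [0.0, 2.0, 1.0, 16.0, -0.003]]
```

Request:
step_arm:
  commands:
    - [0,4,2,12,0]
    - [0,2,0,12,0]
    - [0,1,0,8,0]
    - [0,0,0,0,0]

```text
time: 3.72
tcp_pos: [473.1, 196.0, 51.5]
eef_rot: [[-0.992, 0.122, 0.035], [0.122, 0.992, -0.01], [-0.036, -0.006, -0.999]]
ft_force: [-0.6, 0.3, 0.5]
opening: 42.8
```

```bash
python3 - <<'E'
from plan import *
from plant import grab_frame
import cv2
for c in("side",):
    im=grab_frame(c)[:,:,::-1]
    x0,y0,w,h=(190,160,160,140)
    cv2.imwrite(f"pics/{c}3.png",cv2.resize(im[y0:y0+h,x0:x0+w],None,fx=4.2,fy=4.2,interpolation=cv2.INTER_CUBIC))
p,a,o=cur();print(p,a,np.round(o["qpos"],0),o["opening"],o["time"],o["ft_force"])
E
```

```text
[473.4341159  196.14521989  52.08535383] 1.448294519700756 [  1.  31. -39. 118.  34.  40.  23.] 42.65462751694662 3.7667 [-0.20102031  0.7694361   0.06247431]
```

View pics/side3.png

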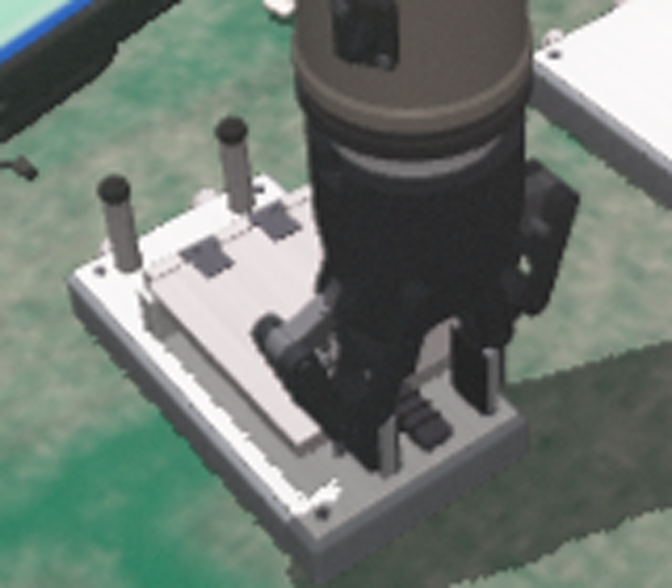

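The fingers straddle the tab, near crop (425,420), clear of the cover's edge. Closing now.

Request:
step_arm:
  commands:
    - [-0.5,2,0,0,0]
    - [-1,0,0,0,0]
    - [-1,0,0,0,0]
    - [-1,0,0,0,0]
    - [-1,0,0,0,0]
    - [-1,0,0,0,0]
  force: 30

```text
time: 4.27
tcp_pos: [472.2, 200.5, 54.3]
eef_rot: [[-0.992, 0.123, 0.038], [0.123, 0.992, -0.004], [-0.038, 0.001, -0.999]]
ft_force: [-0.4, 1.1, 0.1]
opening: 13.3
```

```bash
cat > arc.py <<'E'
import sys
from plan import *
H=np.array([605.6,185.,64.]);b=np.array([np.cos(-.115),np.sin(-.115),0])
OFF=9.7
def run(th1,n,claw=-1):
    p,a,o=cur();R=np.array(o["eef_rot"])
    g=p+[0,0,OFF];v=g-H;u=v@b;th0=np.arctan2(v[2],-u);print("th",th0,"r",np.hypot(u,v[2]),"t",o["time"],np.round(p,1),"F",np.round(o["ft_force"],1),"open",o["opening"],np.round(o["qpos"]))
    for i in range(n):
        t=[th0+(th1-th0)*(j)/n for j in(i,i+1)]
        q=[H+134*(-np.cos(s)*b+np.array([0,0,np.sin(s)])) for s in t]
        d=q[1]-q[0] if i else q[1]-g-((q[1]-g)@np.array([-b[1],b[0],0]))*np.array([-b[1],b[0],0])
        print(np.round(R.T@d,0).tolist())
if __name__=="__main__":run(float(sys.argv[1]),int(sys.argv[2]))
E
python3 arc.py 0.7 6
```

```text
th 0.0003079315586196877 r 134.31821168812664 t 4.2667 [472.2 200.5  54.3] F [-0.4  1.1  0.1] open 13.256000507976534 [  1.  31. -39. 118.  33.  40.  22.]
[-2.0, 0.0, -16.0]
[-3.0, 0.0, -15.0]
[-5.0, 0.0, -15.0]
[-7.0, 0.0, -14.0]
[-8.0, 0.0, -13.0]
[-10.0, 0.0, -12.0]
```

Request:
step_arm:
  commands:
    - [-1,-2,0,-16,0]
    - [-1,-3,0,-15,0]
    - [-1,-5,0,-15,0]
    - [-1,-7,0,-14,0]

```text
time: 4.6
tcp_pos: [487.5, 198.2, 115.2]
eef_rot: [[-0.992, 0.124, 0.037], [0.124, 0.992, -0.002], [-0.037, 0.002, -0.999]]
ft_force: [3.5, 1.3, -4.2]
opening: 13.3
```

```bash
python3 arc.py 1.1 6
```

```text
th 0.4737441049902013 r 133.53515394910502 t 4.6 [487.5 198.2 115.2] F [ 3.5  1.3 -4.2] open 13.315863457972908 [  5.  27. -43. 115.  27.  47.  29.]
[-7.0, 0.0, -12.0]
[-9.0, 0.0, -11.0]
[-10.0, 0.0, -10.0]
[-11.0, 0.0, -9.0]
[-12.0, 0.0, -8.0]
[-12.0, 0.0, -7.0]
```

Request:
step_arm:
  commands:
    - [-1,-7,0,-12,0]
    - [-1,-9,0,-11,0]
    - [-1,-10,0,-10,0]
    - [-1,-11,0,-9,0]
    - [-1,-12,0,-8,0]

```text
time: 5.02
tcp_pos: [537.8, 190.6, 170.7]
eef_rot: [[-0.991, 0.126, 0.042], [0.126, 0.992, -0.001], [-0.042, 0.004, -0.999]]
ft_force: [5.0, 2.3, -10.1]
opening: 13.0
```

```bash
python3 arc.py 1.7 7
```

```text
th 1.0420275270784727 r 134.77588314199969 t 5.0167 [537.8 190.6 170.7] F [  5.    2.3 -10.1] open 13.015203734231749 [  8.  27. -45. 107.  24.  54.  36.]
[-12.0, 0.0, -5.0]
[-12.0, 0.0, -4.0]
[-12.0, 0.0, -3.0]
[-12.0, 0.0, -2.0]
[-13.0, 0.0, -1.0]
[-13.0, 0.0, 0.0]
[-12.0, 0.0, 2.0]
```

Request:
step_arm:
  commands:
    - [-1,-12,0,-4,0]
    - [-1,-12,0,-4,0]
    - [-1,-12,0,-3,0]
    - [-1,-12,0,-2,0]
    - [-1,-13,0,-1,0]

```text
time: 5.43
tcp_pos: [597.0, 181.8, 188.8]
eef_rot: [[-0.992, 0.124, 0.036], [0.124, 0.992, -0.004], [-0.037, 0.001, -0.999]]
ft_force: [-2.0, 0.4, -1.5]
opening: 13.3
```

```bash
python3 arc.py 2.05 7
```

```text
th 1.5099694453672878 r 134.74637858281054 t 5.4333 [597.  181.8 188.8] F [-2.   0.4 -1.5] open 13.25366084302508 [  8.  30. -43.  98.  25.  60.  40.]
[-10.0, 0.0, 1.0]
[-10.0, 0.0, 1.0]
[-10.0, 0.0, 2.0]
[-10.0, 0.0, 3.0]
[-10.0, 0.0, 3.0]
[-10.0, 0.0, 4.0]
[-9.0, 0.0, 5.0]
```

Request:
step_arm:
  commands:
    - [-1,-10,0,1,0]
    - [-1,-10,0,1,0]
    - [-1,-10,0,2,0]
    - [-1,-10,0,3,0]
    - [-1,-10,0,3,0]
    - [-1,-9,0,4,0]

```text
time: 5.93
tcp_pos: [661.3, 172.1, 178.4]
eef_rot: [[-0.991, 0.125, 0.038], [0.125, 0.992, -0.006], [-0.039, -0.001, -0.999]]
ft_force: [-0.6, -0.9, 3.6]
opening: 13.0
```

```bash
python3 arc.py 2.1 3;  python3 - <<'E'
from plant import grab_frame
import cv2
cv2.imwrite("pics/side4.png",grab_frame("side")[:,:,::-1])
E
```

```text
th 1.9997749970088814 r 136.48978187604436 t 5.9333 [661.3 172.1 178.4] F [-0.6 -0.9  3.6] open 12.983154873668719 [  7.  36. -41.  90.  27.  62.  42.]
[-3.0, 0.0, 4.0]
[-4.0, 0.0, 2.0]
[-4.0, 0.0, 2.0]
```

View pics/side4.png

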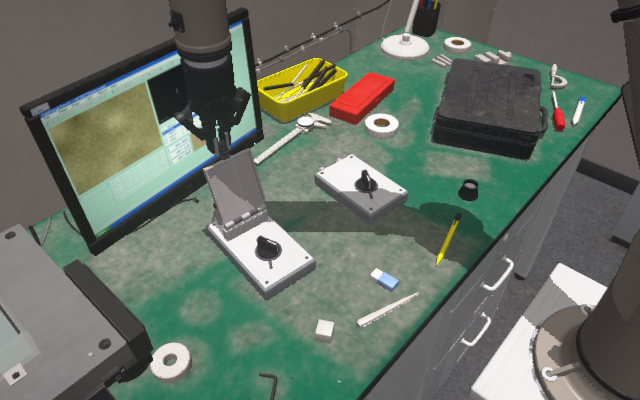

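The cover is past upright (about 2.0 rad) and the knob is exposed at (267,247). Releasing so that it falls back on its posts.

Request:
step_arm:
  commands:
    - [-1,-6,0,4,0]
    - [0,-4,0,2,0]
    - [0,0,0,0,0]
    - [0,0,0,0,0]
    - [0,0,0,-15,0]
    - [0,0,0,-25,0]
    - [0,15,0,-20,0]
    - [0,30,0,-10,0]

```text
time: 6.65
tcp_pos: [627.7, 174.2, 238.7]
eef_rot: [[-0.991, 0.129, 0.033], [0.129, 0.992, -0.006], [-0.034, -0.002, -0.999]]
ft_force: [0.1, 0.5, 1.1]
opening: 42.5
```

```bash
python3 - <<'E'
from plant import grab_frame,pinpoint,recognise
from plan import *
import cv2
print(cur())
for c in("side","top"):
    im=grab_frame(c)[:,:,::-1]
    x0,y0,w,h=(190,130,160,175) if c=="side" else (215,110,120,140)
    s=3.4 if c=="side" else 4.2
    cv2.imwrite(f"pics/{c}5.png",cv2.resize(im[y0:y0+h,x0:x0+w],None,fx=s,fy=s,interpolation=cv2.INTER_CUBIC))
E
```

```text
(array([627.66377942, 174.1519533 , 238.67397433]), np.float64(1.4411633012626945), {'time': 6.65, 'qpos': array([  9.10964017,  29.94156386, -43.49108244,  91.29228861,
        23.4376572 ,  66.31581606,  42.94296377]), 'qvel': array([  9.70094433, -37.22834995, -14.88813707,  43.58073501,
       -17.37425081,  -9.4506555 , -11.97464901]), 'effort': array([ -1.43598508, -48.63955736,  -8.62972409, -27.92325318,
         0.51518859,   0.52087393,   0.47752775]), 'tcp_pos': array([627.66377942, 174.1519533 , 238.67397433]), 'eef_rot': array([[-0.99104572,  0.12927002,  0.0334312 ],
       [ 0.12913156,  0.9916076 , -0.00627737],
       [-0.03396211, -0.00190413, -0.99942131]]), 'ft_force': array([0.06480486, 0.45095302, 1.10801172]), 'ft_torque': array([ 0.01558946, -0.0112367 , -0.00828229]), 'opening': 42.52690156695326})
```

View pics/side5.png

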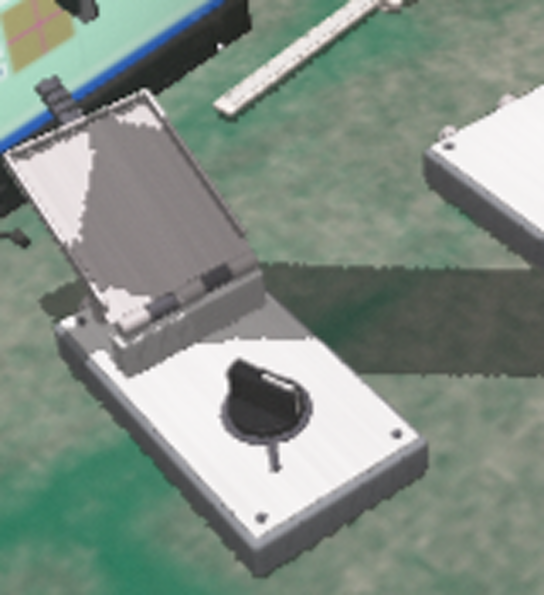

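View pics/top5.png

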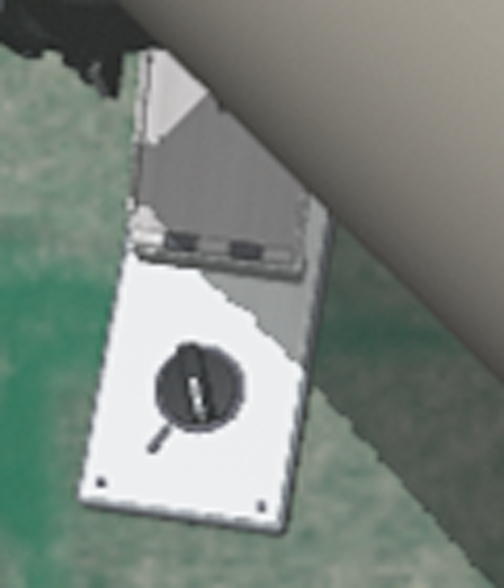

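```bash
python3 - <<'E'
from h import *
np.set_printoptions(precision=1,suppress=True)
T=lambda u,v:np.array([u,v])/4.2+[215,110]-.5
S=lambda u,v:np.array([u,v])/3.4+[190,130]-.5
print("skirt",atz("top",T(200,388),37),atz("side",S(266,406),37))
for c,a,b in(("top",T(190,350),T(204,418)),("top",T(193,380),T(200,415)),("side",S(262,377),S(297,388)),("side",S(237,362),S(299,390))):
    p,q=atz(c,a,56),atz(c,b,56);d=q-p;print(c,p,q,np.hypot(*d[:2]),"ang rel -x box",np.arctan2(d[1],d[0])-(np.pi-.115))
p,q=atz("top",T(152,450),34),atz("top",T(170,428),34);print("rib",p,q,(p+q)/2,atz("side",S(275,455),34))
E
```

```text
skirt [537.1 189.6  37. ] [536.7 192.7  37. ]
top [553.  192.7  56. ] [517.5 184.8  56. ] 36.27788486515334 ang rel -x box -5.948974454561016
top [537.3 190.9  56. ] [519.1 186.9  56. ] 18.58679323723336 ang rel -x box -5.954064882514727
side [539.2 191.2  56. ] [520.4 184.5  56. ] 19.87880388249219 ang rel -x box -5.825932790201021
side [556.4 192.6  56. ] [518.7 184.8  56. ] 38.484647484895866 ang rel -x box -5.963943073392948
rib [505.1 214.1  34. ] [516.7 205.1  34. ] [510.9 209.6  34. ] [511.4 210.7  34. ]
```

The cover now leans back on its posts. The bar's white half points at about +0.35 rad, and the rib is seen at (511,210), which is consistent with the fit. I'm now moving above the knob.

```bash
cat > go.py <<'E'
import sys
from plan import *
def go(x,y,z,yaw,n):
    p,a,o=cur();R=np.array(o["eef_rot"]);print("t",o["time"],np.round(p,1),"yaw",round(a,3),"F",np.round(o["ft_force"],1),"open",round(o["opening"],1),np.round(o["qpos"]))
    d=(np.array([x,y,z])-p)/n;da=(yaw-a)/n
    for i in range(n):
        c,s=np.cos(da*i),np.sin(da*i);Q=np.array([[c,-s,0],[s,c,0],[0,0,1]])@R
        print([int(v) for v in np.round(Q.T@d)],round(-da,3))
if __name__=="__main__":go(*map(float,sys.argv[1:5]),int(sys.argv[5]))
E
python3 go.py 537.3 190.8 110 1.79 5
```

```text
t 6.75 [622.8 177.2 239.6] yaw 1.448 F [ 1.   0.3 -0.2] open 42.9 [  9.  30. -44.  92.  23.  66.  43.]
[18, 1, 25] -0.068
[18, 2, 25] -0.068
[18, 3, 25] -0.068
[18, 4, 25] -0.068
[17, 5, 25] -0.068
```

Request:
step_arm:
  commands:
    - [0,18,1,22,-0.068]
    - [0,18,2,24,-0.068]
    - [0,18,3,24,-0.068]
    - [0,18,4,24,-0.068]
    - [0,10,3,15,-0.05]
    - [0,0,0,0,0]
    - [0,0,0,0,0]

```text
time: 7.33
tcp_pos: [543.0, 192.0, 132.8]
eef_rot: [[-0.975, -0.216, 0.046], [-0.216, 0.976, -0.005], [-0.043, -0.015, -0.999]]
ft_force: [0.8, -0.6, 0.0]
opening: 42.5
```

```bash
python3 go.py 537.3 190.8 65 1.79 3
```

```text
t 7.3333 [543.  192.  132.8] yaw 1.788 F [ 0.8 -0.6  0. ] open 42.5 [  9.  31. -47. 108.  30.  52.  50.]
[3, 0, 22] -0.001
[3, 0, 22] -0.001
[3, 0, 22] -0.001
```

Request:
step_arm:
  commands:
    - [0,3,0,22,0]
    - [0,3,0,20,0]
    - [0,2,0,12,0]
    - [0,0,0,0,0]

```text
time: 7.67
tcp_pos: [544.8, 191.6, 83.3]
eef_rot: [[-0.977, -0.207, 0.057], [-0.208, 0.978, -0.003], [-0.055, -0.014, -0.998]]
ft_force: [-0.1, -0.2, 0.2]
opening: 42.8
```

```bash
python3 go.py 537.3 190.8 43 1.79 2;python3 - <<'E'
from plant import grab_frame
import cv2
im=grab_frame("side")[:,:,::-1]
cv2.imwrite("pics/side6.png",cv2.resize(im[130:305,190:370],None,fx=3.4,fy=3.4,interpolation=cv2.INTER_CUBIC))
E
```

```text
t 7.6667 [544.8 191.6  83.3] yaw 1.78 F [-0.1 -0.2  0.2] open 42.8 [  7.  34. -44. 110.  35.  47.  46.]
[5, 1, 20] -0.005
[5, 1, 20] -0.005
```

View pics/side6.png

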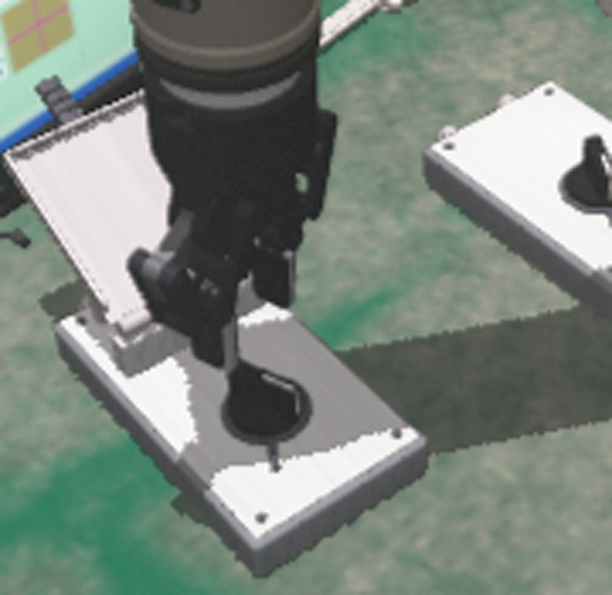

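The gripper is about 7 mm too far back of the knob at crop (267,400), and the cover is undisturbed. I'll correct x while going down.

Request:
step_arm:
  commands:
    - [0,9,1,6,-0.005]
    - [0,3,0,8,0]
    - [0,0,0,0,0]

```text
time: 7.97
tcp_pos: [536.8, 191.6, 72.2]
eef_rot: [[-0.976, -0.21, 0.063], [-0.211, 0.978, 0.0], [-0.062, -0.013, -0.998]]
ft_force: [-0.2, -1.0, -0.2]
opening: 42.7
```

```bash
python3 go.py 537.3 190.8 43 1.79 2
```

```text
t 7.9667 [536.8 191.6  72.2] yaw 1.783 F [-0.2 -1.  -0.2] open 42.7 [  6.  34. -43. 111.  36.  45.  45.]
[1, 0, 15] -0.004
[1, 0, 15] -0.004
```

Request:
step_arm:
  commands:
    - [0,1,0,12,0]
    - [0,2,0,11,0]
    - [0,1,0,4,0]
    - [0,0,0,0,0]

```text
time: 8.3
tcp_pos: [535.0, 190.8, 43.3]
eef_rot: [[-0.976, -0.21, 0.065], [-0.21, 0.978, 0.0], [-0.064, -0.013, -0.998]]
ft_force: [0.8, -0.6, -0.0]
opening: 43.0
```

```bash
python3 go.py 537.3 190.8 43 1.79 1;python3 - <<'E'
from plant import grab_frame
import cv2
im=grab_frame("side")[:,:,::-1]
cv2.imwrite("pics/side7.png",cv2.resize(im[130:305,190:370],None,fx=3.4,fy=3.4,interpolation=cv2.INTER_CUBIC))
E
```

```text
t 8.3 [535.  190.8  43.3] yaw 1.782 F [ 0.8 -0.6 -0. ] open 43.0 [  5.  36. -41. 113.  39.  42.  42.]
[-2, 0, 0] -0.008
```

View pics/side7.png

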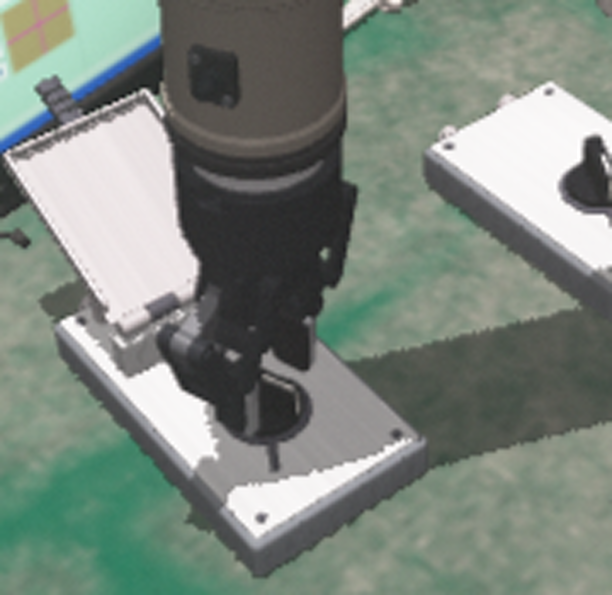

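The fingers straddle the grip bar at crop (270,395). Closing gently.

Request:
step_arm:
  commands:
    - [-0.5,-2,0,0,0]
    - [-1,0,0,0,0]
    - [-1,0,0,0,0]
    - [-1,0,0,0,0]
    - [-1,0,0,0,0]
  force: 25

```text
time: 8.77
tcp_pos: [537.3, 190.7, 43.8]
eef_rot: [[-0.976, -0.209, 0.065], [-0.21, 0.978, -0.001], [-0.063, -0.014, -0.998]]
ft_force: [0.4, -0.2, -3.0]
opening: 10.0
```

```bash
python3 go.py 537.3 190.8 43 0.945 8
```

```text
t 8.7667 [537.3 190.7  43.8] yaw 1.782 F [ 0.4 -0.2 -3. ] open 10.0 [  5.  37. -41. 112.  39.  42.  42.]
[0, 0, 0] 0.105
[0, 0, 0] 0.105
[0, 0, 0] 0.105
[0, 0, 0] 0.105
[0, 0, 0] 0.105
[0, 0, 0] 0.105
[0, 0, 0] 0.105
[0, 0, 0] 0.105
```

Request:
step_arm:
  commands:
    - [-1,0,0,0,0.1]
    - [-1,0,0,0,0.1]
    - [-1,0,0,0,0.1]
    - [-1,0,0,0,0.1]

```text
time: 9.1
tcp_pos: [537.3, 190.6, 43.8]
eef_rot: [[-0.977, 0.201, 0.064], [0.202, 0.979, 0.0], [-0.063, 0.013, -0.998]]
ft_force: [-0.1, 0.6, -2.0]
opening: 10.2
```

```bash
python3 go.py 537.3 190.8 43.8 0.945 4
```

```text
t 9.1 [537.3 190.6  43.8] yaw 1.368 F [-0.1  0.6 -2. ] open 10.2 [  1.  35. -36. 112.  34.  40.  22.]
[0, 0, 0] 0.106
[0, 0, 0] 0.106
[0, 0, 0] 0.106
[0, 0, 0] 0.106
```

Request:
step_arm:
  commands:
    - [-1,0,0,0,0.106]
    - [-1,0,0,0,0.106]
    - [-1,0,0,0,0.106]
    - [-1,0,0,0,0.09]
    - [-1,0,0,0,0]

```text
time: 9.52
tcp_pos: [537.3, 190.7, 43.9]
eef_rot: [[-0.804, 0.591, 0.065], [0.593, 0.805, -0.0], [-0.052, 0.038, -0.998]]
ft_force: [0.5, 0.1, -3.6]
opening: 10.0
```

```bash
python3 go.py 537.3 190.8 43.8 0.945 1;python3 - <<'E'
from plant import grab_frame
import cv2
im=grab_frame("side")[:,:,::-1]
cv2.imwrite("pics/side8.png",cv2.resize(im[130:305,190:370],None,fx=3.4,fy=3.4,interpolation=cv2.INTER_CUBIC))
E
```

```text
t 9.5167 [537.3 190.7  43.9] yaw 0.937 F [ 0.5  0.1 -3.6] open 10.0 [ -3.  33. -30. 113.  30.  38.   1.]
[0, 0, 0] -0.008
```

View pics/side8.png

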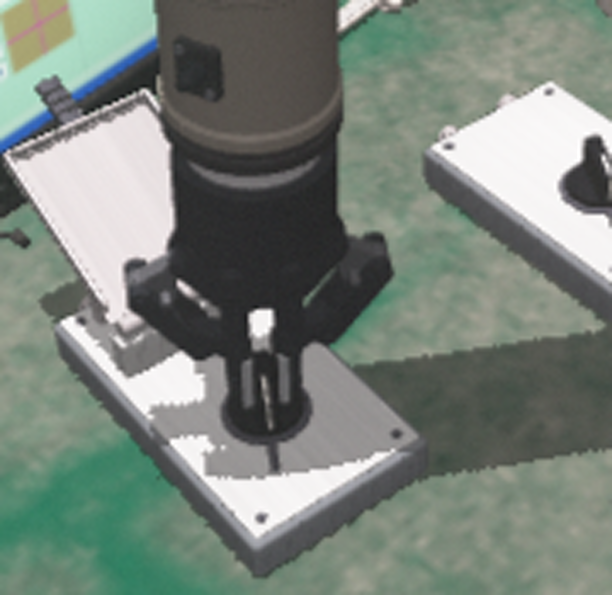

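The white pointer at crop (267,395) is in line with the rib at crop (275,457). Releasing, then rising straight up and moving back to clear the view.

Request:
step_arm:
  commands:
    - [-0.3,0,0,0,0]
    - [0,0,0,0,0]
    - [0,0,0,0,0]
    - [0,0,0,0,0]
    - [0,0,0,-15,0]
    - [0,0,0,-25,0]
    - [0,0,0,-35,0]
    - [0,0,0,-35,0]
    - [0,10,-20,-30,0]
    - [0,20,-35,0,0]
    - [0,20,-35,0,0]
    - [0,20,-35,0,0]

```text
time: 10.57
tcp_pos: [402.9, 133.6, 183.0]
eef_rot: [[-0.815, 0.574, 0.072], [0.576, 0.817, 0.01], [-0.053, 0.05, -0.997]]
ft_force: [-0.1, 0.1, 0.6]
opening: 42.7
```

Request:
step_arm:
  commands:
    - [0,0,-35,0,0]
    - [0,0,-35,0,0]
    - [0,0,-20,0,0]
    - [0,0,0,0,0]
    - [0,0,0,0,0]

```text
time: 10.98
tcp_pos: [340.2, 53.2, 177.5]
eef_rot: [[-0.817, 0.572, 0.071], [0.573, 0.819, 0.001], [-0.058, 0.042, -0.997]]
ft_force: [0.2, 0.8, 0.7]
opening: 42.6
```

```bash
python3 go.py 537.3 190.8 43.8 0.945 1;python3 - <<'E'
from plant import grab_frame
import cv2
for c in("side","top"):
    im=grab_frame(c)[:,:,::-1]
    x0,y0,w,h=(190,130,220,175) if c=="side" else (215,110,190,140)
    s=3.4 if c=="side" else 4.2
    cv2.imwrite(f"pics/{c}9.png",cv2.resize(im[y0:y0+h,x0:x0+w],None,fx=s,fy=s,interpolation=cv2.INTER_CUBIC))
E
```

```text
t 10.9833 [340.2  53.2 177.5] yaw 0.961 F [0.2 0.8 0.7] open 42.6 [ 20.  -1. -39. 134.   1.  43.  35.]
[-75, 220, 148] 0.016
```

View pics/side9.png

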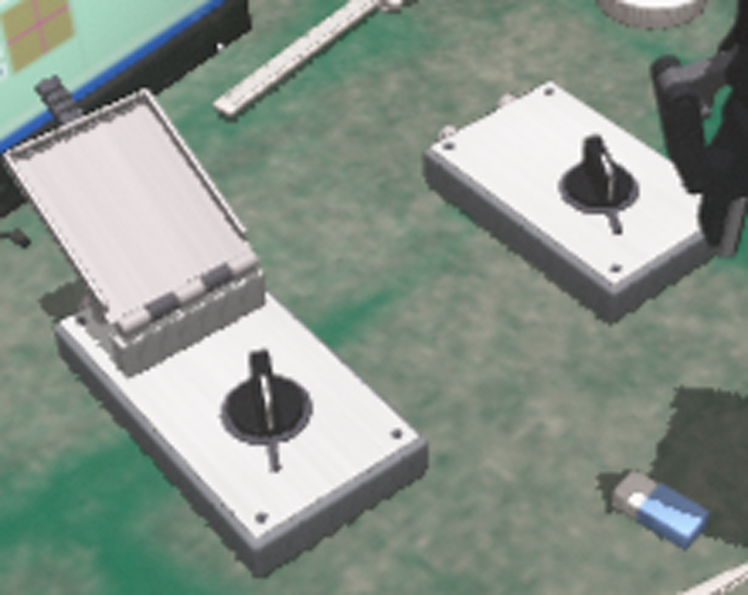

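View pics/top9.png

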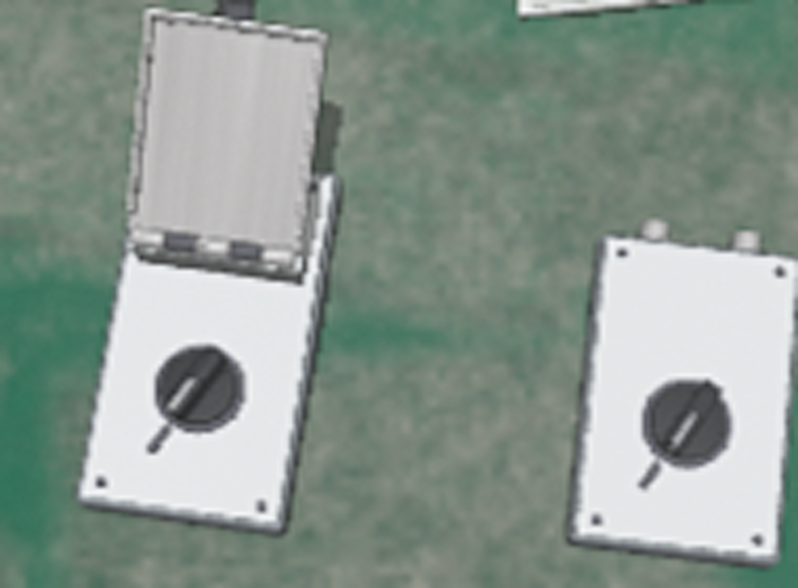

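Both views show the cover leaning open and the white pointer in line with the rib (top crop (183,397) to (160,440)). The other box's knob looks untouched. I'm handing in.

```bash
python3 -c "
from plant import bot
o=bot.get_obs();print(o['time'],abs(o['qvel']).max(),o['ft_force'])
print(bot.job_done())"
```

```text
11.0833 1.3168306382524158 [ 0.37683856 -0.34217307  0.16377522]
the job is handed in; nothing more can be done
None
```

I opened the flip cover and set the knob beneath it to the rib, then handed the job in at about 11 s of the 51 s allowed. The system gives no verdict.

- **Cover:** I pinched the tab and carried it along its arc past upright. I let go a little beyond 2.0 rad, and it fell back on to its posts. The last pictures show it still leaning there.
- **Knob:** I pinched the grip bar, which I measured at about +0.35 rad, and turned it clockwise by about 0.85 rad. By the gripper's heading it ended near -0.5 rad, and both cameras show the white pointer in line with the rib.
- **Other box:** The arm never touched it. By eye its knob looks unchanged in the final pictures.
- **Robot:** The arm was well clear and touching nothing. The wrist force at hand-in was under 1 N, and the highest reading I saw was about 12 N, while lifting the cover.

No check failed. Two small disagreements did not affect the job: the box fits from the two cameras differed by about 2 mm and 0.03 rad, and the gripper settled 4 mm sideways as it closed on the tab. I never measured the final cover angle or knob speed, only judged them from the pictures.

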